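# Pin and ring the scoop divider on the whisk shelf

### The job

Lock the sliding divider that holds the three bamboo scoops: press its steel linch pin straight down through the hole until it is fully home, and only then flip the sprung ring over so that it lies flat round the pin's end. Leave the plain ball-topped peg of the other divider standing raised as it is.

Things in the scene. Friction and masses are not known exactly. Their poses are not given: they have to be found in the camera images.
- pin_top (a point): top centre of the upright steel linch pin, on the pine block (80 x 66 mm, top 70 mm above the table) at the robot's end of the divider with three scoops. Disc 50 mm across, 6 mm thick, and on it a short round end 18 mm across, 13 mm tall, whose top this is. 119 mm above the table when raised, 89 mm when home. z up; x level, from the ring's hinge towards the pin and the scoops
- linch_pin (a joint): how far the linch pin is pressed down: 0 m fully raised, 0.030 m fully home at its stop. It slides stiffly (about 5 N, plus 30 N per m/s of speed) and stays where it is left
- ring (a joint): hinge angle of the pin's steel ring: 0 rad flat round the pin's short end, 1.57 upright, 2.1 open stop, leaning to the robot (starts near it). Hinge line along pin_top's y, 40 mm from the pin's axis in -x, 79 mm above the table. Ring 40 mm across, 6 mm wire, far edge 60 mm from the hinge. A light spring (under 1 N) and its weight snap it flat once pushed past upright; until then it rests open
- plain_peg (a joint): how far the ball-topped steel peg (ball 28 mm across, no ring) of the other divider, left or right of the first, is pressed down: 0 m raised (ball top 126 mm above the table), 0.030 m fully in. That divider has the same block and sled but holds one flat spatula. Not to be pressed

How it is judged:
By the outcome, as a careful person would: the job done as asked, in the order asked, and still so for the second after the job is handed in, with the robot touching nothing.
It also fails if it takes over 38 s, if anything falls off the work surface, if the arm or the gripper's body presses on something with over 40 N, if the wrist force passes 120 N, or if a joint passes its speed limit or range.

### The arm

A 6-joint arm with a two-finger parallel gripper is mounted at the origin on the work surface. World frame = base frame: x ahead of the robot, y to its left, z up, the work surface at z = 0. Lengths are in mm, angles in rad, forces in N, time in s.
With the tool pointing down it reaches from about 275 to 1000 mm from the base axis. Payload 8.4 kg.
Tool frame: the origin (TCP) lies midway between the tips of the shut fingers; the grasp point (between the pads) lies 19 mm behind it; y points along the fingers, z is the direction in which the jaws open and shut, and the axes are right-handed (so a half turn about y gives the same grasp; the last joint's range is limited). The gripper opens to 85 mm and grips with 20 to 120 N. Pads are 22 mm wide; open, the fingers measure 114 mm over their backs; the gripper's body (76 mm by 85 mm) begins 54 mm behind the grasp point. The pads swing forward as they close: fully open they stand 13 mm farther back than shut.
Start: joints at [1.153, 0.353, 1.633, -0, 1.155, -0.002], TCP at [252.45, 571.749, 231.281] pointing down, gripper open.
Joint ranges: [-2.63, 2.63], [-0.92, 2.1], [0.06, 2.66], [-1.3, 4.44], [0, 2.69], [-3.02, 3.02]. Speed limits (rad/s): [2.22, 2.22, 2.79, 3.14, 3.14, 3.14].

### API

Orientations are given as [roll, pitch, yaw] about the fixed x, y, z axes, in that order (R = Rz(yaw) Ry(pitch) Rx(roll)).
In Python, from rig import r, imaging gives the robot as it stands. The module is installed in compiled form; this text tells all that it offers.
- The arm moves only by the tool send_rows, never from a script. Its argument "series" is a list of rows, each a list of 6 numbers: the shift along the tool's x, y, z in m, then the turn, a rotation vector about the tool's x, y, z in degrees. In form: [[dx, dy, dz, ax, ay, az], ...]. A call has 1 to 8 rows; each row shifts and turns the commanded pose from where the row before left it, along the tool's axes as they then stand; what a row does not reach is not made up. A row lasts 1/10 s, in which the tool goes at most 50 mm and 8.59 degrees, less where a joint would pass 70% of its speed; a pose out of reach is approached as far as the arm can. A call is refused whole if a number of a shift passes 0.05 or a number of a turn 8.59, either way. A call with a gripper value outside its range is refused whole. "gripper" is the opening, from 0 (shut) to 1 (fully open), set as the call begins (left out, the last holds). The fingers move at their own pace and stop on an object; "squeeze" is the grip in N (left out, the last holds). Time passes only in rows, so rows that do not move let the fingers close. It gives the time, the measured TCP pose, the force and the opening at its end, in the units of the state.
- r.sense(): the state, without advancing time (a new reading comes with each control period).
- imaging.grab_frame(name): name is "side" or "top"; returns a dict with "frame" (480x640x3 uint8, red, green, blue), "depth" (480x640 float32, mm along the optical axis (not along the pixel's ray), 0 where there is no reading), "intrinsics" (3x3 intrinsics, pixels), "distortion" ([k1, k2, p1, p2, k3] as OpenCV has them; the pictures are not rectified), "origin" and "rotation" of the camera in the world. Camera axes: x right, y down, z forward; pixel columns grow to the right and rows downward; lengths in mm; the calibration is good to about 2 mm. A picture is of the moment at which its call begins.
- r.sign_off(): hands the job in, once; it reports no verdict.
The state is a dict: "clock": time; "qpos": joint angles; "qvel": joint speeds; "joint_efforts": joint torques, N m; "eef_pos": TCP position; "tcp_rot": TCP orientation; "contact_force": force on the tool from outside, world axes, zero at the start; "wrist_torque": the same for the moment, N m; "opening": opening from 0.0 (shut) to 1.0 (fully open).
Only numpy, scipy, OpenCV 4.12 (cv2) and the standard library are available. Lean on these libraries where they do the work, as an engineer would, in place of code of your own. Each camera call takes 0.05 s, during which the arm holds its last target.

## Working session

There is one attempt and no reset: what is moved stays moved. The work goes in short steps, Python scripts to look and compute and a tool call to move; the robot and the scene stay as the last step left them, time stands still between calls to the robot, and variables do not carry over. Pictures are saved under pics/ and viewed, and the job is handed in when it is done.

Besides the shell and the picture viewer there is one more tool, called after ">>>" as a command line: name --pt "numbers of a row" for each row, then --argument value for the rest. send_rows: Moves the arm, as the interface text tells. Its arguments: {"type":"object","properties":{"series":{"type":"array","items":{"type":"array","items":{"type":"number"}}},"gripper":{"type":"number"},"squeeze":{"type":"number"}},"required":["series"]}

```bash
mkdir -p pics
python3 - <<'E'
from rig import r, imaging
import cv2,pickle
s=r.sense();print(s)
for n in("side","top"):
    f=imaging.grab_frame(n);pickle.dump(f,open(n+".pkl","wb"))
    cv2.imwrite(f"pics/{n}0.png",f["frame"][:,:,::-1]);print(n,f["origin"],f["rotation"],f["intrinsics"],f["distortion"])
E
```

```text
{'clock': 0.0, 'qpos': array([ 1.15254692e+00,  3.53641149e-01,  1.63416499e+00,  2.05892240e-05,
        1.15520989e+00, -2.39014546e-03]), 'qvel': array([ 6.55372085e-04, -1.83861555e-04,  1.43589674e-03,  2.67679286e-05,
       -1.10214552e-03,  4.53354672e-04]), 'joint_efforts': array([-4.39956766e-04, -6.05254483e+01, -3.42069483e+01, -1.18316621e-04,
        9.48203669e-03, -1.96694270e-05]), 'eef_pos': array([252.27145029, 571.28142284, 230.55285937]), 'tcp_rot': array([-1.57221965e+00,  2.22268255e-05, -4.15867601e-01]), 'contact_force': array([-0.49519174,  0.15894945, -0.5204466 ]), 'wrist_torque': array([-0.04192189, -0.01433928, -0.00303029]), 'opening': 0.9989261923556626}
side [ 303.48689449 -296.05396226  650.86097429] [-2.42327991  0.0145483  -0.78637067] [[481.79123743   0.         324.67671404]
 [  0.         481.79123743 232.03478713]
 [  0.           0.           1.        ]] [-0.08675275  0.          0.          0.          0.        ]
top [577.0441749    4.07061592 807.32782882] [-3.10703808  0.0296152  -1.57891144] [[522.25779029   0.         327.06577408]
 [  0.         522.25779029 237.40054961]
 [  0.           0.           1.        ]] [-0.14418537  0.          0.          0.          0.        ]
```

View pics/side0.png

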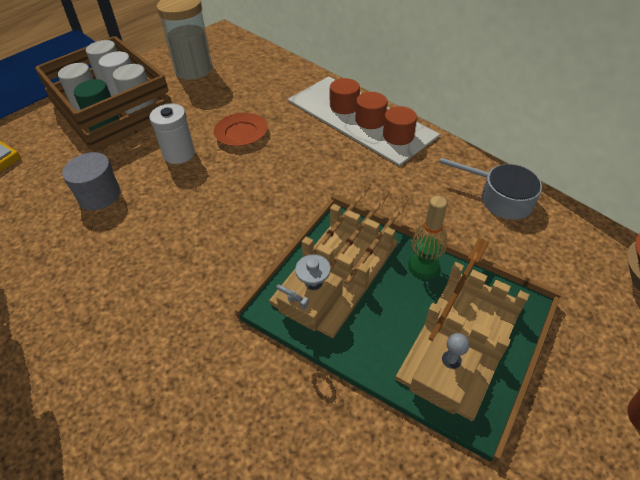

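View pics/top0.png

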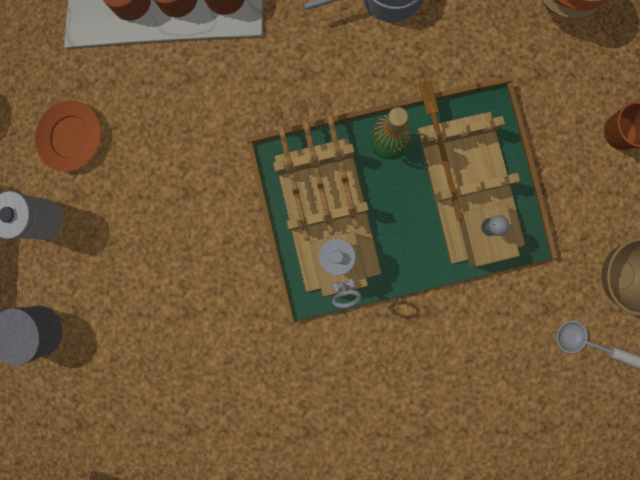

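The pin disc is at about (337,256) in top and (312,268) in side. The open ring is at (346,297) in top and (293,296) in side. The plain peg is at (495,226) in top. Next I'll zoom in and turn these into positions.

```bash
cat > h.py <<'E'
import numpy as np,cv2
from scipy.spatial.transform import Rotation as Ro
def R(f):
    a=np.array(f["rotation"]); return a if a.shape==(3,3) else Ro.from_euler("xyz",a).as_matrix()
def px2w(f,u,v,z=None):
    x,y=cv2.undistortPoints(np.array([[[u,v]]],float),f["intrinsics"],f["distortion"])[0,0]
    d=R(f)@np.array([x,y,1.]);o=np.array(f["origin"])
    if z is None:
        D=f["depth"][int(round(v)),int(round(u))];return o+d*D
    return o+d*(z-o[2])/d[2]
def w2px(f,P):
    Rm=R(f);rv=cv2.Rodrigues(Rm.T)[0];t=-Rm.T@np.array(f["origin"])
    return cv2.projectPoints(np.array(P,float).reshape(-1,1,3),rv,t,f["intrinsics"],f["distortion"])[0][:,0]
def cloud(f):
    v,u=np.mgrid[:480,:640];uv=np.stack([u,v],-1).reshape(-1,1,2).astype(float)
    n=cv2.undistortPoints(uv,f["intrinsics"],f["distortion"])[:,0]
    p=np.c_[n,np.ones(len(n))]*f["depth"].reshape(-1,1)
    return (p@R(f).T+np.array(f["origin"])).reshape(480,640,3)
E
python3 - <<'E'
from h import *;import pickle
for n,c in(("top",(337,265)),("side",(305,285))):
    f=pickle.load(open(n+".pkl","rb"));u,v=c
    cr=f["frame"][v-60:v+60,u-75:u+75,::-1];cv2.imwrite(f"pics/{n}z.png",cv2.resize(cr,(750,600),interpolation=cv2.INTER_CUBIC))
    C=cloud(f);
    S=C[v-60:v+60,u-75:u+75].reshape(-1,3)
    for lo,hi in((114,126),(99,110),(66,74),(80,96)):
        m=(S[:,2]>lo)&(S[:,2]<hi);print(n,lo,m.sum(),S[m].mean(0),S[m].min(0),S[m].max(0))
f=pickle.load(open("top.pkl","rb"));print(px2w(f,337,256,119),px2w(f,495,225,126))
E
```

```text
top 114 187 [560.74277555   8.17442858 119.24323816] [511.2054827  -18.61297303 114.09277002] [584.32346299  19.30165255 125.53289752]
top 99 1023 [570.69694018  10.3527432  105.65918448] [520.23478486 -14.82082622  99.12342491] [599.26105092  35.81171205 109.86215598]
top 66 1605 [572.4797024   10.46358292  70.22341097] [521.27757689 -32.41066302  66.08295706] [647.97872468  82.02687644  73.95807235]
top 80 155 [536.50239523   2.61122223  84.30087943] [529.26027902 -11.50820217  80.01328633] [544.44649492  17.66902436  95.81141467]
side 114 145 [562.46903018   4.53909902 118.59011181] [510.50589312 -20.38496054 114.00957042] [582.54402498  18.89266802 125.72359539]
side 99 681 [571.86093814   8.34630055 105.37532394] [517.97444312 -13.70108699  99.00498776] [599.58319302  35.18696877 109.4684543 ]
side 66 1795 [579.65286735   5.52680337  70.4249491 ] [520.11661063 -32.53427964  66.01274403] [728.8292761   81.41418031  73.99308767]
side 80 68 [536.67563911  -4.49152164  83.63444917] [527.84420778 -12.48150312  80.00964164] [544.60705702  17.24951203  93.43724153]
[576.37920105  11.37512411 119.        ] [ 615.06479367 -196.95997228  126.        ]
```

```bash
ls pics
```

```text
side0.png
sidez.png
top0.png
topz.png
```

View pics/topz.png

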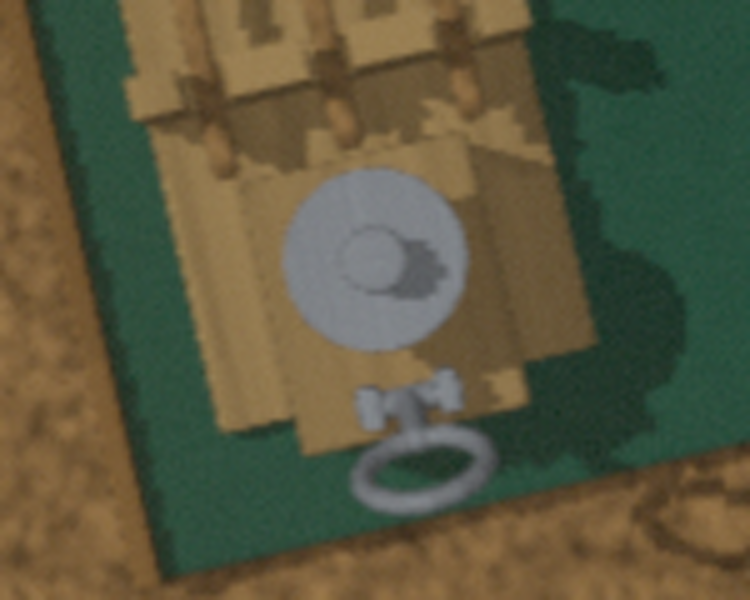

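View pics/sidez.png

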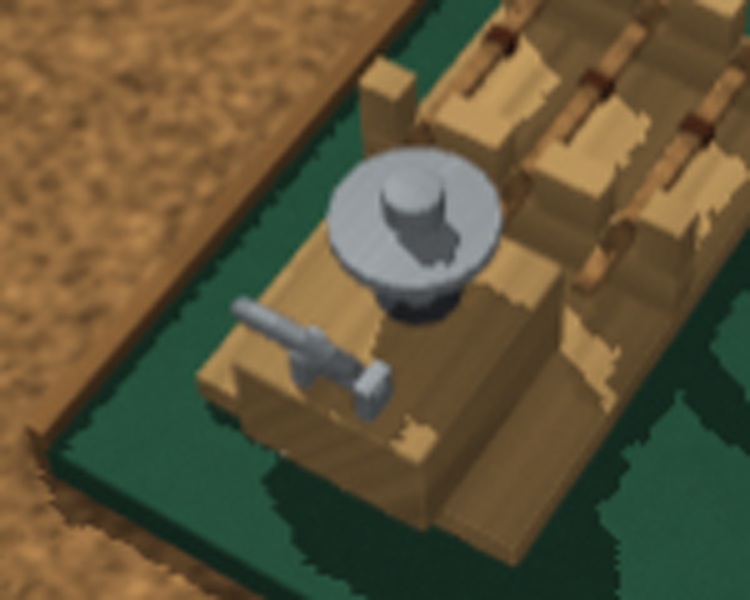

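Run:
```python
from h import *;import pickle
T=pickle.load(open("top.pkl","rb"));S=pickle.load(open("side.pkl","rb"))
zt=lambda a,b:(262+a/5-.4,205+b/5-.4); zs=lambda a,b:(230+a/5-.4,225+b/5-.4)
print("end",px2w(T,*zt(371,258),119),px2w(S,*zs(413,188),119))
print("disc",px2w(T,*zt(375,259),106),px2w(S,*zs(415,215),106))
print("hinge",px2w(T,*zt(410,395),82),)
a,b=px2w(T,*zt(145,125),30),px2w(T,*zt(222,430),30);print("sled edge",a,b,np.degrees(np.arctan2(*(a-b)[1::-1])))
C=cloud(T);P=C[205:325,262:412].reshape(-1,3);m=(P[:,2]>103)&(P[:,2]<109)&(P[:,0]>545)
q=P[m];print("disc depth",(q[:,:2].min(0)+q[:,:2].max(0))/2)
for c in range(1):
  pr=Ro.from_euler("xyz",[-1.57222,0,-.415868]).as_matrix();print(pr.round(3))
```

```text
end [576.12887828  12.95811625 119.        ] [575.53679146  10.93072949 119.        ]
disc [575.83437597  12.05452141 106.        ] [575.89116962  11.12408244 106.        ]
hinge [538.00088141   2.93968909  82.        ]
sled edge [616.27894731  81.31909089  30.        ] [525.13756319  58.90314514  30.        ] 13.817473572832597
disc depth [575.03884076  11.55204819]
[[ 0.915 -0.001  0.404]
 [-0.404 -0.001  0.915]
 [ 0.    -1.    -0.001]]
```

>>> send_rows --pt "0 0 0 0 7.5 0" --pt "0 0 0 0 7.5 0" --pt "0 0 0 0 7.5 0" --pt "0 0 0 0 7.5 0" --pt "0 0 0 0 7.5 0" --pt "0 0 0 0 7.5 0" --pt "0 0 0 0 7.4 0" --gripper 0 --squeeze 40

```text
clock: 0.8
eef_pos: [252.3, 571.5, 230.8]
tcp_rot: [-1.571, -0.001, -1.336]
contact_force: [0.6, 0.6, -0.2]
opening: -0.0
```

>>> send_rows --pt "0.02 0 0.006 0 0 0" --pt "0.044 0 0.013 0 0 0" --pt "0.044 0 0.013 0 0 0" --pt "0.044 0 0.013 0 0 0" --pt "0.044 0 0.013 0 0 0" --pt "0.044 0 0.013 0 0 0" --pt "0.044 0 0.013 0 0 0" --pt "0.044 0 0.013 0 0 0"

```text
clock: 1.6
eef_pos: [425.1, 273.5, 231.2]
tcp_rot: [-1.571, -0.0, -1.327]
contact_force: [0.7, -0.1, 0.6]
opening: 0.0
```

>>> send_rows --pt "0.044 0 0.013 0 0 0" --pt "0.044 0 0.013 0 0 0" --pt "0.044 0 0.013 0 0 0" --pt "0.044 0 0.013 0 0 0" --pt "0.044 0 0.013 0 0 0" --pt "0.035 0.03 0.009 0 0 0" --pt "0 0.03 0 0 0 0" --pt "0 0 0 0 0 0"

```text
clock: 2.4
eef_pos: [554.3, 44.2, 167.6]
tcp_rot: [-1.578, 0.001, -1.33]
contact_force: [-1.6, -0.6, 0.6]
opening: 0.0
```

```bash
cat > look.py <<'E'
import sys
from rig import r, imaging
from h import *
k=sys.argv[1]
P=r.sense();print(P["clock"],P["eef_pos"],P["tcp_rot"],P["contact_force"],P["joint_efforts"][5])
for n,(u,v) in(("top",(337,265)),("side",(305,280))):
    f=imaging.grab_frame(n)
    print(n,w2px(f,[P["eef_pos"]]))
    cv2.imwrite(f"pics/{n}{k}.png",cv2.resize(f["frame"][v-80:v+80,u-80:u+80,::-1],(560,560),interpolation=cv2.INTER_CUBIC))
E
python3 look.py 1
```

```text
2.4 [554.26433692  44.19941579 167.56913301] [-1.57816423e+00  1.09464263e-03 -1.33034320e+00] [-1.60373211 -0.59612294  0.59942825] -0.1035543903708458
top [[309.94555579 274.30246639]]
side [[282.03815153 235.06385756]]
```

View pics/side1.png

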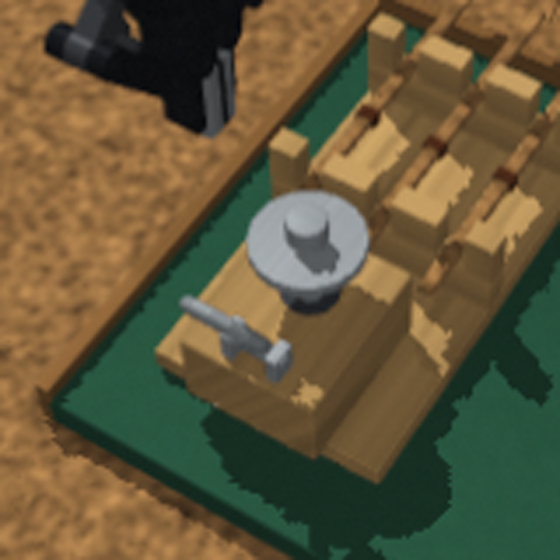

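View pics/top1.png

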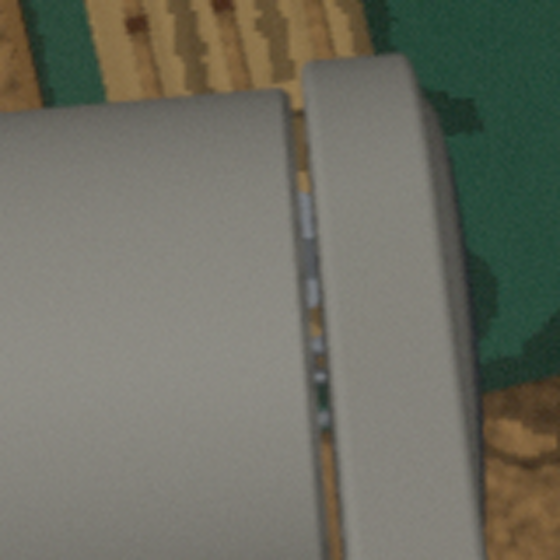

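>>> send_rows --pt "0.018 0 0.006 0 0 0" --pt "0.018 0 0.007 0 0 0" --pt "0 0.01 0 0 0 0" --pt "0 0.01 0 0 0 0" --pt "0 0 0 0 0 0" --pt "0 0 0 0 0 0"

```text
clock: 3.1
eef_pos: [577.9, 14.6, 150.7]
tcp_rot: [-1.572, 0.0, -1.33]
contact_force: [-0.7, 0.5, 0.4]
opening: 0.003
```

```bash
python3 look.py 2
```

```text
3.1 [577.93406763  14.62950052 150.72136938] [-1.57219661e+00  3.79487935e-04 -1.32999884e+00] [-0.70913914  0.54548351  0.41984271] -0.001740797197271604
top [[334.13240707 254.81053454]]
side [[310.76378694 245.29220947]]
```

View pics/side2.png

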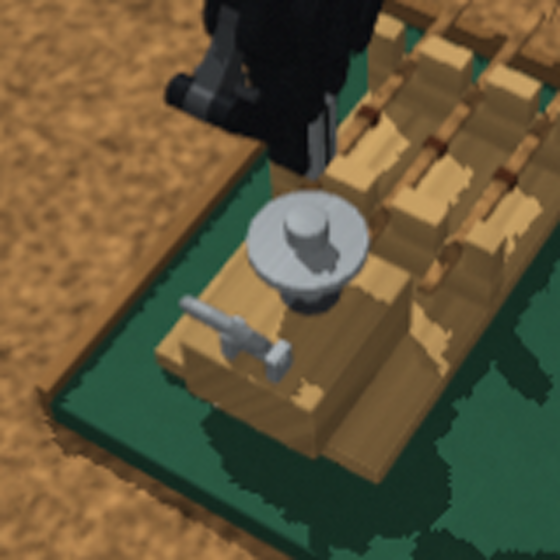

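>>> send_rows --pt "0.002 0.01 -0.003 0 0 0" --pt "0 0.01 0 0 0 0" --pt "0 0.006 0 0 0 0" --pt "0 0.004 0 0 0 0" --pt "0 0.004 0 0 0 0" --pt "0 0 0 0 0 0"

```text
clock: 3.8
eef_pos: [576.0, 11.7, 116.8]
tcp_rot: [-1.571, 0.0, -1.33]
contact_force: [1.1, 0.1, -0.4]
opening: 0.007
```

>>> send_rows --pt "0 0.004 0 0 0 0" --pt "0 0.004 0 0 0 0" --pt "0 0.004 0 0 0 0"

```text
clock: 4.1
eef_pos: [576.4, 11.7, 105.6]
tcp_rot: [-1.57, -0.0, -1.33]
contact_force: [-2.2, -0.3, 5.6]
opening: -0.0
```

```bash
python3 look.py 3
```

```text
4.1 [576.44629092  11.71784985 105.6273634 ] [-1.56997746e+00 -2.06650528e-04 -1.33032838e+00] [-2.23473874 -0.34272323  5.62804187] -0.0005624236291623674
top [[336.8499525  255.94164519]]
side [[312.59831868 267.29877201]]
```

View pics/side3.png

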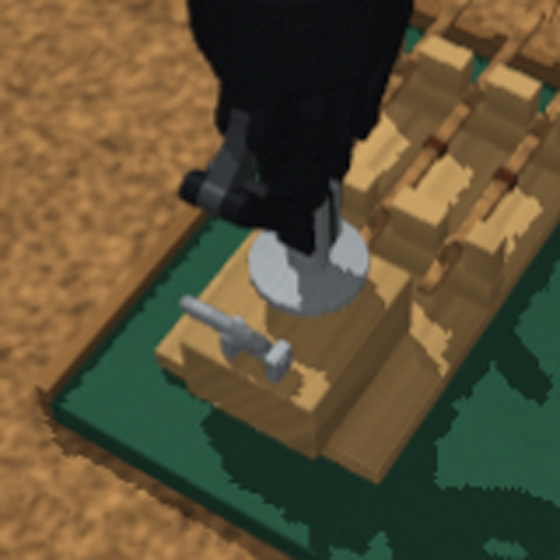

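The fingertips sit on the pin's end, and the disc has gone down with a force of 5.6 N. I'll keep pressing.

>>> send_rows --pt "0 0.004 0 0 0 0" --pt "0 0.004 0 0 0 0" --pt "0 0.004 0 0 0 0" --pt "0 0.002 0 0 0 0" --pt "0 0.001 0 0 0 0" --pt "0 0 0 0 0 0"

```text
clock: 4.8
eef_pos: [576.4, 11.7, 90.3]
tcp_rot: [-1.57, -0.0, -1.33]
contact_force: [1.1, -0.6, 0.4]
opening: 0.001
```

>>> send_rows --pt "0 0.001 0 0 0 0" --pt "0 0.001 0 0 0 0" --pt "0 0 0 0 0 0"

```text
clock: 5.1
eef_pos: [576.4, 11.7, 89.0]
tcp_rot: [-1.57, -0.0, -1.33]
contact_force: [-2.3, 0.8, 9.6]
opening: -0.001
```

>>> send_rows --pt "0 0.001 0 0 0 0" --pt "0 0 0 0 0 0"

```text
clock: 5.3
eef_pos: [576.5, 11.7, 88.9]
tcp_rot: [-1.57, -0.0, -1.33]
contact_force: [-5.9, -0.4, 20.3]
opening: 0.003
```

The pin is at its stop: z is 88.9 and the force climbs to 20 N with no further travel. I'll lift and look.

>>> send_rows --pt "0 -0.005 0 0 0 0" --pt "0 -0.02 0 0 0 0" --pt "0 -0.03 0 0 0 0" --pt "0 -0.02 -0.03 0 0 0" --pt "0 0 -0.04 0 0 0" --pt "0 0 -0.03 0 0 0" --pt "0 0 0 0 0 0" --pt "0 0 0 0 0 0"

```text
clock: 6.1
eef_pos: [478.9, -12.2, 162.4]
tcp_rot: [-1.57, -0.0, -1.331]
contact_force: [0.9, 0.1, 0.8]
opening: -0.001
```

```bash
python3 look.py 4
python3 - <<'E'
from rig import imaging
from h import *
f=imaging.grab_frame("top");P=cloud(f).reshape(-1,3)
d=np.hypot(P[:,0]-575.8,P[:,1]-11.7)
print("disc z",[(k.sum(),np.median(P[k,2])) for k in [(d>13)&(d<22)&(P[:,2]<130)]],"end z",np.median(P[(d<6),2]))
E
```

```text
6.1 [478.9497828  -12.18955632 162.41816866] [-1.57030142e+00 -1.04238383e-04 -1.33077436e+00] [0.89612476 0.14400316 0.80301751] -0.030886600725352764
top [[356.38126745 334.85274179]]
side [[267.03825029 296.12154068]]
disc z [(np.int64(500), np.float64(75.75125047976081))] end z 88.70823468373584
```

View pics/side4.png

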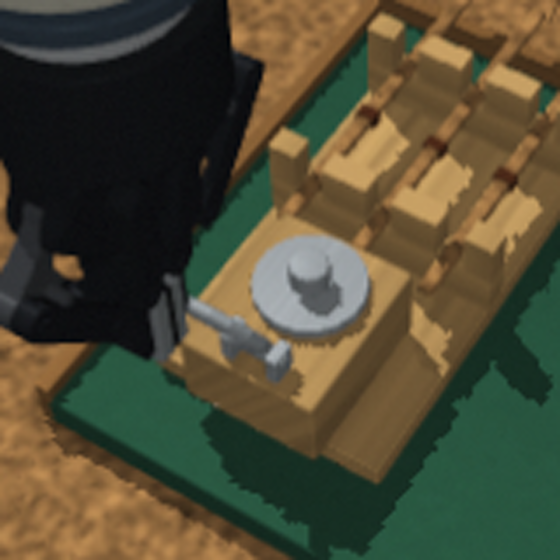

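View pics/top4.png

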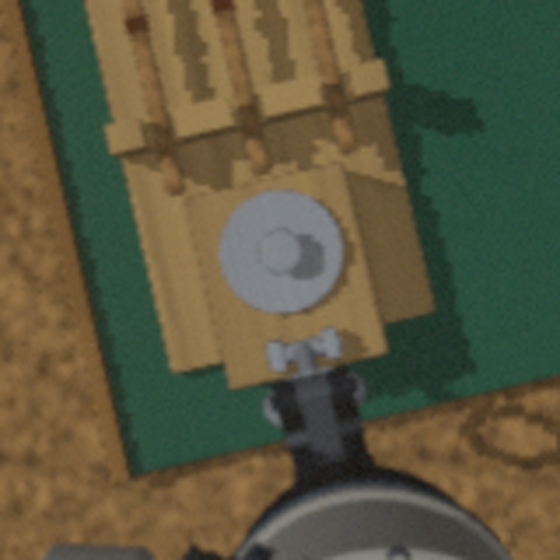

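The pin is home: disc top reads 75.8 and the end 88.7 by depth. The ring is still open in front of the fingers. I'll lower behind it and push it over.

>>> send_rows --pt "0 0.02 0 0 0 0" --pt "0 0.018 0 0 0 0" --pt "0 0 0.01 0 0 0" --pt "0 0 0.01 0 0 0" --pt "0 0 0.01 0 0 0" --pt "0 0 0.008 0 0 0" --pt "0 0 0 0 0 0"

```text
clock: 6.95
eef_pos: [517.9, -2.7, 124.9]
tcp_rot: [-1.569, -0.0, -1.33]
contact_force: [-0.0, -0.5, 0.2]
opening: 0.001
```

```bash
python3 look.py 5
```

```text
6.95 [517.87267893  -2.71661611 124.93189814] [-1.56881931e+00 -4.59483763e-04 -1.32994235e+00] [-0.02062167 -0.4794628   0.15737627] 0.06054068449884653
top [[348.13132857 300.77022045]]
side [[287.80089902 290.06719546]]
```

View pics/side5.png

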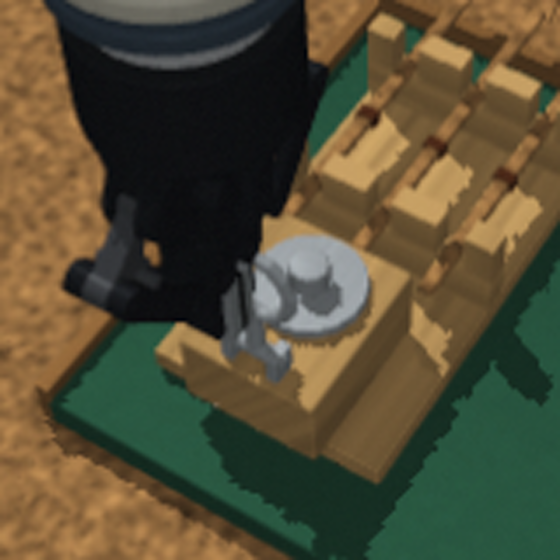

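The ring (crop 265,285) is now near upright. I'll keep pushing.

>>> send_rows --pt "0 0 0.008 0 0 0" --pt "0 0 0.008 0 0 0" --pt "0 0 0.006 0 0 0" --pt "0 0 0 0 0 0" --pt "0 0 0 0 0 0" --pt "0 0 0 0 0 0"

```text
clock: 7.65
eef_pos: [536.9, 2.2, 124.2]
tcp_rot: [-1.571, 0.0, -1.33]
contact_force: [0.3, 0.6, -0.2]
opening: 0.002
```

```bash
python3 look.py 6
```

```text
7.65 [536.94641007   2.16028666 124.15335149] [-1.57129025e+00  1.03483059e-04 -1.33035450e+00] [ 0.34831183  0.63540859 -0.19808289] 0.00046315368308569305
top [[344.26862028 286.14063502]]
side [[295.93615476 279.83804936]]
```

View pics/side6.png

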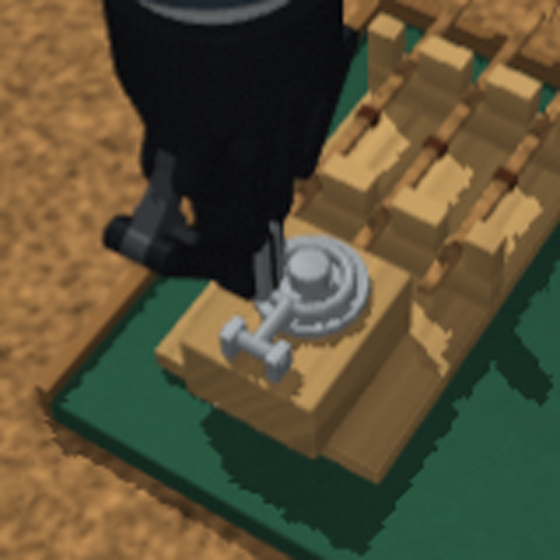

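The ring has snapped over and lies round the pin's end. I'll retreat and check.

>>> send_rows --pt "0 -0.02 -0.01 0 0 0" --pt "0 -0.04 -0.03 0 0 0" --pt "0 -0.04 -0.04 0 0 0" --pt "0 -0.02 -0.04 0 0 0" --pt "0 0 -0.04 0 0 0" --pt "0 0 -0.03 0 0 0" --pt "0 0 0 0 0 0" --pt "0 0 0 0 0 0"

```text
clock: 8.55
eef_pos: [357.4, -42.1, 240.1]
tcp_rot: [-1.569, -0.001, -1.331]
contact_force: [0.1, 0.1, 0.3]
opening: 0.002
```

```bash
python3 look.py 7
python3 - <<'E'
from rig import imaging
from h import *
f=imaging.grab_frame("top");P=cloud(f).reshape(-1,3)
d=np.hypot(P[:,0]-575.8,P[:,1]-11.7)
print("end z",np.median(P[d<6,2]),"ring z",[np.median(P[(d>14.5)&(d<19.5)&s,2]) for s in (P[:,0]>575,P[:,0]<575)],"disc",np.median(P[(d>22)&(d<24),2]))
q=P[(np.hypot(P[:,0]-615,P[:,1]+197)<20)];print("peg top z",np.percentile(q[:,2],[95,100]))
cv2.imwrite("pics/topF.png",f["frame"][:,:,::-1])
E
```

```text
8.55 [357.35895434 -42.08202013 240.05962463] [-1.56915028e+00 -5.12016525e-04 -1.33116715e+00] [0.08263569 0.12430668 0.34674837] -0.05390288773924112
top [[385.94654568 454.60896138]]
side [[182.47454265 345.08667434]]
end z 88.99932554411288 ring z [np.float64(80.73294645943184), np.float64(81.10797234443851)] disc 75.88685717276735
peg top z [125.14086019 127.55535474]
```

View pics/side7.png

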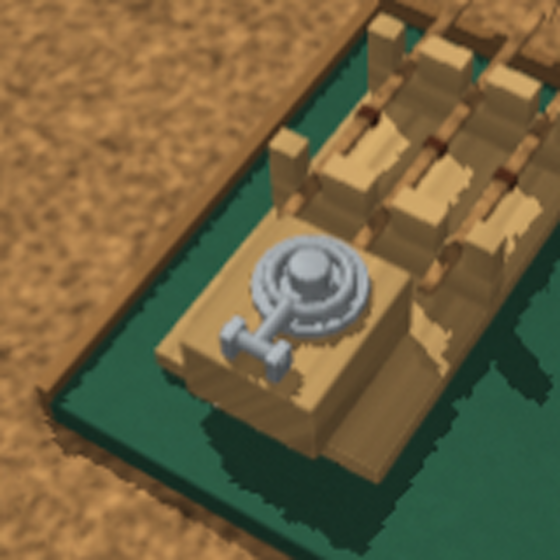

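View pics/topF.png

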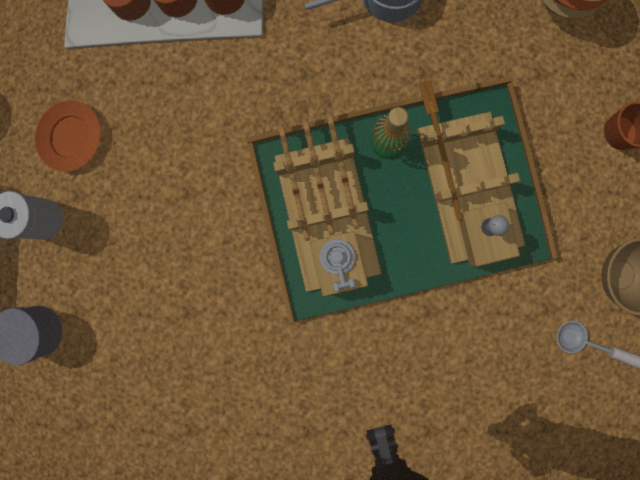

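The ring lies flat and centred round the pin's end at (338,257) in top. The peg at (495,226) is still raised, and nothing else has moved.

```bash
python3 -c "
from rig import r
print(r.sign_off())"
```

```text
the job is handed in; nothing more can be done
None
```

The three-scoop divider is locked, and I handed the job in at about 8.6 s. With the shut fingertips I pressed the linch pin down to its stop. Only after checking it was home did I push the ring past upright, and it snapped flat on its own.

Last checks, with the arm backed well clear and touching nothing:
- **Linch pin:** its top reads 89.0 mm and the disc 75.9 mm, against 89 and 76 mm expected when home. At the stop, the force rose to 20 N with no further travel.
- **Ring:** it is flat and centred round the pin's end, and its front and back halves read level at 80.7 and 81.1 mm. A perfectly flat ring would top out at about 82 mm, so this is within camera error.
- **Plain peg:** still raised, its ball top reading about 125–127.5 mm against 126 mm.

The highest force I read was about 20 N, nothing else in the scene looked moved, and no check failed or disagreed.

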